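Push the copper weight through the self-closing gate into the ball corral

ROBOT

A 6-joint arm with a two-finger parallel gripper is mounted at the origin on the work surface. World frame = base frame: x ahead of the robot, y to its left, z up, the work surface at z = 0. Lengths are in m, angles in rad, forces in N, time in s.
With the tool pointing down it reaches from about 0.375 to 0.9 m from the base axis. Payload 3.1 kg.
Tool frame: the origin (TCP) lies at the very end of the fingers, on their centre line; the grasp point (between the pads) lies 19 mm behind it; z points along the fingers, y is the direction in which the jaws open and shut (so a half turn about z gives the same grasp; the last joint's range is limited). The gripper opens to 85 mm and grips with 20 to 120 N. Pads are 22 mm wide; open, the fingers measure 114 mm over their backs; the gripper's body (76 mm by 85 mm) begins 54 mm behind the grasp point. The pads swing forward as they close: fully open they stand 13 mm farther back than shut.
Start: joints at [1.123, 0.527, 1.433, -0, 1.181, -0.178], TCP at [0.166, 0.603, 0.231] pointing down, gripper open.
Joint ranges: [-3.08, 3.08], [-0.75, 2.2], [0.22, 2.44], [-1.43, 4.57], [0, 2.65], [-2.85, 2.85]. Speed limits (rad/s): [2.79, 2.79, 3.14, 3.14, 3.14, 3.14].

INTERFACE

Orientations are given as a unit quaternion [x, y, z, w].
In Python, from station import manip gives the robot as it stands. The module is installed in compiled form; this text tells all that it offers.
- The arm moves only by the tool send_rows, never from a script. Its argument "commands" is a list of rows, each an object with "delta_pos": the shift along the world's x, y, z in cm, a list of three; "yaw": the turn about the world's z in rad. A call has 1 to 10 rows; each row shifts and turns the pose as measured when the row begins; what a row does not reach is not made up. A row lasts 1/8 s, in which the tool goes at most 62.5 mm and 10.7 degrees, less where a joint would pass 70% of its speed; a pose out of reach is approached as far as the arm can. A call is refused whole if a number of a shift passes 6.25 or a number of a turn 0.188, either way. A call with a gripper value outside its range is refused whole. "grip" is the closure, from -1 (fully open) to 1 (shut), set as the call begins (left out, the last holds). The fingers move at their own pace and stop on an object; "force" is the grip in N (left out, the last holds). Time passes only in rows, so rows that do not move let the fingers close. It gives the time, the measured TCP pose, the force and the opening at its end, in the units of the state.
- manip.sense(): the state, without advancing time (a new reading comes with each control period).
- manip.snapshot(name): name is "side" or "top" or "wrist"; returns the picture (384x512x3 uint8, blue, green, red); there is no depth.
- manip.get_calibration(name): a dict with "fx", "fy", "cx", "cy" (pixels), "world_to_cam" (4x4, takes a point from world to camera coordinates); the wrist camera has in their place "mount" (4x4, takes a point from camera to tool coordinates, whose origin is the TCP and whose axes are the flange's). Camera axes: x right, y down, z forward; pixel columns grow to the right and rows downward; lengths in m; the calibration is good to about 2 mm. A picture is of the moment at which its call begins: read the wrist's pose just before it. get_calibration takes no time and is no camera call.
- manip.sign_off(): hands the job in, once; it reports no verdict.
The state is a dict: "t": time; "q": joint angles; "qd": joint speeds; "tau": joint torques, N m; "tcp_pos": TCP position; "tool_rot": TCP orientation; "force": force on the tool from outside, world axes, zero at the start; "ft_torque": the same for the moment, N m; "finger_gap": opening from 0.0 (shut) to 1.0 (fully open).
Only numpy, scipy, OpenCV 4.12 (cv2) and the standard library are available. Lean on these libraries where they do the work, as an engineer would, in place of code of your own. Each camera call takes 0.05 s, during which the arm holds its last target. There are 200 camera calls.

TASK

Push the corral's self-closing gate open sideways with one finger and, while that finger holds it open, push the copper weight along the chute and through the doorway with the other finger, until it stands wholly inside the corral, clear of the gate. Then let the gate spring fully shut behind it. Only push: do not lift or tip the weight, keep the four steel balls in the corral, and leave the wand, vial and beaker where they are.

Things in the scene. Friction and masses are not known exactly. Their poses are not given: they have to be found in the camera images.
- corral: Low clear acrylic corral fixed on the flat cart top, no floor. Origin: on the cart top in the middle of the doorway (54 mm wide), in the gate's plane; x points from the chute through the doorway into the corral, y the way the gate opens, z up. Walls 12 mm high, 4 mm thick, open above. Inside: x 8 to 176, y -100 to 100 mm; front wall x 4 to 8 mm. Yaw within 0.35 rad of the robot's axes.
- chute_mouth (a point): Middle of the open outer end of the entry chute, on the cart top, at (-160, 0, 0) mm in the corral's frame. The chute runs from here to the gate at x = 0; inside it is 48 mm wide (y -24 to 24 mm), side walls 12 mm high and 4 mm thick. Two like guide walls, 54 mm apart, carry on inside the doorway from x = 8 to 60 mm.
- gate (a joint): Dark metal gate across the doorway, sliding along the corral's +y: 0 shut, 0.09 m at its stop; the doorway is all clear from 0.05 m on. A spring pulls it shut (1 N when shut, 2.8 N at the stop), damped, shutting in about a second. Panel 5 mm thick, 12 mm high, y -26 to 32 mm when shut; guide rails 6 mm high or less run beside it to y = 135 mm.
- gate_fin (a point): Middle of the pushing face (it faces -y) of the gate's push plate; (-60, 28, 38) mm in the corral's frame when shut; moves with the gate. The plate is upright, 4 mm thick, parallel to the corral's x, from x -170 to 50 mm and z 18 to 58 mm. A finger pushes it to +y and can slide along it; fingertips 15 to 30 mm above the cart pass over all walls and the panel and still meet the weight.
- weight: Copper weight, a plain copper block 44 mm long (x, along the chute), 42 mm wide and 36 mm high, about 0.58 kg, standing in the chute outside the gate, its centre 42 to 95 mm before the gate. Origin: centre of its underside. Pushed off-centre it turns a little, so push it well in.
- ball0_center (a point): Steel ball 20 mm in diameter, free to roll, in the far half of the corral; the point is its centre.
- ball1_center (a point): Steel ball 20 mm in diameter, free to roll, in the far half of the corral; the point is its centre.
- ball2_center (a point): Steel ball 20 mm in diameter, free to roll, in the far half of the corral; the point is its centre.
- ball3_center (a point): Steel ball 20 mm in diameter, free to roll, in the far half of the corral; the point is its centre.
- wand: Blue plastic magnet wand 165 mm long, 16 mm thick, lying on the cart left of the corral. Origin under its middle, x along it. Leave alone.
- vial: Glass vial with a cork, 26 mm in diameter, 68 mm high, upright right of the corral. Origin: centre of its underside. Leave alone.
- beaker: Glass beaker 66 mm in diameter, 85 mm high, upright right of the corral. Origin: centre of its underside. Leave alone.

How it is judged:
By the outcome, as a careful person would: the job done as asked, in the order asked, and still so for the second after the job is handed in, with the robot touching nothing.
It also fails if it takes over 42 s, if anything falls off the work surface, if the arm or the gripper's body presses on something with over 40 N, if the wrist force passes 120 N, or if a joint passes its speed limit or range.

## Working session

There is one attempt and no reset: what is moved stays moved. The work goes in short steps, Python scripts to look and compute and a tool call to move; the robot and the scene stay as the last step left them, time stands still between calls to the robot, and variables do not carry over. Pictures are saved under pics/ and viewed, about 8 in all and at most 12, crops included, and the job is handed in when it is done.

Besides the shell and the picture viewer there is one more tool, called in YAML: its name, and indented under it one key for each argument. send_rows: Moves the arm, as the interface text tells. Its arguments: {"type":"object","properties":{"commands":{"type":"array","items":{"type":"object","properties":{"delta_pos":{"type":"array","items":{"type":"number"}},"yaw":{"type":"number"}}}},"grip":{"type":"number"},"force":{"type":"number"}},"required":["commands"]}

```bash
mkdir -p pics; python3 - <<'E'
from station import manip
import cv2, numpy as np
s=manip.sense(); print({k:np.round(v,3).tolist() for k,v in s.items()})
for n in ("side","top","wrist"):
    im=manip.snapshot(n); cv2.imwrite(f"pics/{n}0.png",im)
    c=manip.get_calibration(n); print(n,{k:np.round(v,3).tolist() for k,v in c.items()})
E
```

```text
{'t': 0.0, 'q': [1.124, 0.528, 1.434, -0.0, 1.181, -0.179], 'qd': [0.001, 0.0, 0.001, -0.001, 0.001, 0.002], 'tau': [0.001, -44.235, -17.803, -0.0, 0.008, 0.0], 'tcp_pos': [0.166, 0.602, 0.23], 'tool_rot': [0.134, 0.991, -0.001, -0.0], 'force': [0.87, 0.192, 0.655], 'ft_torque': [-0.034, -0.015, 0.009], 'finger_gap': 1.002}
side {'fx': 419.924, 'fy': 419.924, 'cx': 255.924, 'cy': 190.692, 'world_to_cam': [[-0.991, -0.135, 0.001, 0.602], [-0.074, 0.539, -0.839, 0.073], [0.113, -0.832, -0.544, 0.946], [0.0, 0.0, 0.0, 1.0]]}
top {'fx': 362.656, 'fy': 362.656, 'cx': 255.744, 'cy': 190.771, 'world_to_cam': [[0.028, -1.0, 0.006, 0.035], [-0.988, -0.029, -0.152, 0.607], [0.152, -0.002, -0.988, 0.652], [0.0, 0.0, 0.0, 1.0]]}
wrist {'fx': 288.056, 'fy': 288.056, 'cx': 258.501, 'cy': 191.246, 'mount': [[0.0, -0.961, -0.277, 0.071], [1.0, 0.0, 0.0, -0.001], [-0.0, -0.277, 0.961, -0.143], [0.0, 0.0, 0.0, 1.0]]}
```

View pics/top0.png

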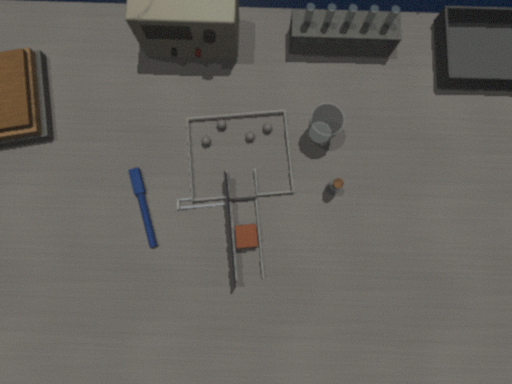

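View pics/side0.png

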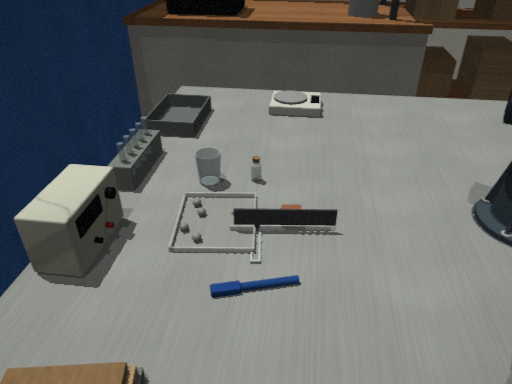

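The top view shows the corral's outer corners near (188,118), (285,112), (292,193) and (192,201). The copper weight is at (246,236), and the push plate runs from (226,173) to (233,291). The side view agrees. Next I'll zoom in and measure.

```bash
cat > h.py <<'E'
from station import manip
import cv2, numpy as np
def ray(n,uv,z,pose=None):
    c=manip.get_calibration(n)
    if n=="wrist":
        from scipy.spatial.transform import Rotation as R
        T=np.eye(4);T[:3,:3]=R.from_quat(pose["tool_rot"]).as_matrix();T[:3,3]=pose["tcp_pos"];M=T@c["mount"]
    else: M=np.linalg.inv(c["world_to_cam"])
    d=M[:3,:3]@np.array([(uv[0]-c["cx"])/c["fx"],(uv[1]-c["cy"])/c["fy"],1]);o=M[:3,3]
    return o+d*(z-o[2])/d[2]
def proj(n,p):
    c=manip.get_calibration(n);q=np.array(c["world_to_cam"])@np.r_[p,1];return np.array([c["fx"]*q[0]/q[2]+c["cx"],c["fy"]*q[1]/q[2]+c["cy"]])
def copper(im):
    hsv=cv2.cvtColor(im,cv2.COLOR_BGR2HSV);m=cv2.inRange(hsv,(0,110,60),(16,255,255))
    return m
E
python3 - <<'E'
from h import *
im=cv2.imread("pics/top0.png")
m=copper(im);m[:200]=0;m[:,:200]=0
cs,_=cv2.findContours(m,0,1);c=max(cs,key=cv2.contourArea);print(cv2.boundingRect(c),cv2.minAreaRect(c))
print("w",ray("top",cv2.minAreaRect(c)[0],.036))
for uv in [(188,118),(285,112),(292,193),(192,201)]: print(ray("top",uv,.012))
x0,y0=165,100;crop=cv2.resize(im[y0:300,x0:310],None,fx=3,fy=3,interpolation=cv2.INTER_CUBIC);crop=np.clip(crop*1.5,0,255).astype(np.uint8);cv2.imwrite("pics/topc.png",crop)
E
```

```text
(235, 224, 23, 24) ((245.93035888671875, 235.73362731933594), (22.27178955078125, 21.456972122192383), 84.80557250976562)
w [0.5191605  0.06855346 0.036     ]
[0.7596703  0.19751843 0.012     ]
[ 0.77892967 -0.00424986  0.012     ]
[ 0.60813716 -0.02113184  0.012     ]
[0.58601988 0.17962418 0.012     ]
```

View pics/topc.png

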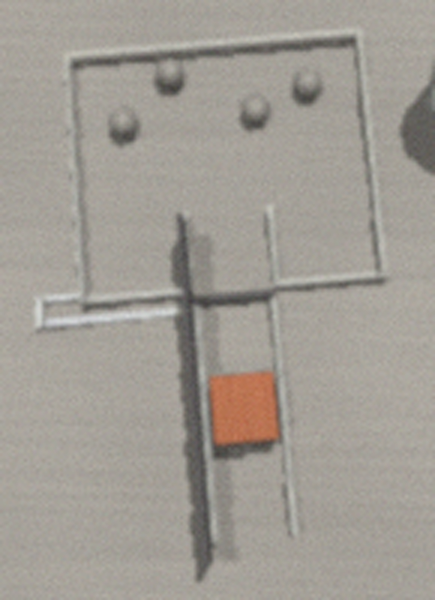

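```bash
cat >> h.py <<'E'
def fit(src,dst):
    a=src-src.mean(0);b=dst-dst.mean(0)
    th=np.arctan2((a[:,0]*b[:,1]-a[:,1]*b[:,0]).sum(),(a*b).sum())
    R=np.array([[np.cos(th),-np.sin(th)],[np.sin(th),np.cos(th)]]);return th,R,dst.mean(0)-R@src.mean(0)
E
python3 - <<'E'
from h import *
f=lambda p:np.array(p)/3+[165,100]
pts=[((70,58),(178,102),12),((360,36),(178,-102),12),((382,278),(6,-102),12),((84,301),(6,102),12),((270,208),(60,-29),12),((296,535),(-160,-26),12)]
src=np.array([p[1] for p in pts])/1000;dst=np.array([ray("top",f(p[0]),p[2]/1000)[:2] for p in pts])
th,R,t=fit(src,dst);print(th,t,np.round((dst-(src@R.T+t))*1000,1).tolist())
C=lambda w:np.round(R.T@(w[:2]-t)*1000,1)
print("weight",C(ray("top",(245.93,235.73),.036)))
for b in [(170,77),(123,124),(254,110),(307,85)]: print("ball",C(ray("top",f(b),.01)))
for b in [(182,214),(204,580)]: print("plate top ends",C(ray("top",f(b),.058)))
s=manip.sense();im=cv2.imread("pics/side0.png")
print(R)
E
```

```text
0.11263636407369307 [0.59211751 0.07661009] [[-0.7, -1.3], [-1.5, 0.5], [-0.7, 2.3], [0.8, -0.9], [-0.3, 0.4], [2.4, -0.9]]
weight [-73.4   0.2]
ball [158.5  32.8]
ball [127.5  67.4]
ball [130.  -23.4]
ball [144.9 -61.5]
plate top ends [50.7 28.5]
plate top ends [-175.4   31.4]
[[ 0.99366323 -0.11239835]
 [ 0.11239835  0.99366323]]
```

View pics/wrist0.png

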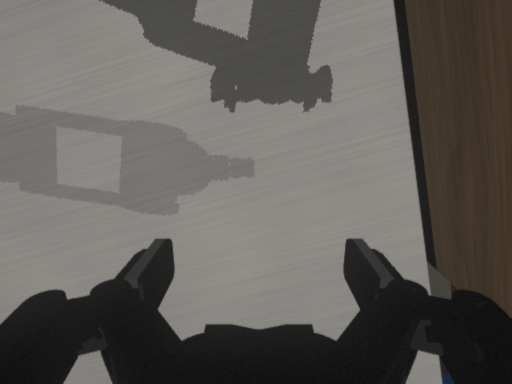

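The frame fit is good: yaw 0.113, origin (0.592, 0.077), and the weight at corral x = -73. The wrist view shows only shadows and the open fingers.

Plan, with the jaws along corral y and fully open:
1. Come down behind the weight.
2. Sweep +y, so the outer finger opens the gate.
3. Drive +x, so the inner finger pushes the weight.

send_rows:
  commands:
    - {"delta_pos": [2.9, -5.3, 0], "yaw": 0.04}
    - {"delta_pos": [2.9, -5.3, 0], "yaw": 0.04}
    - {"delta_pos": [2.9, -5.3, 0], "yaw": 0.04}
    - {"delta_pos": [2.9, -5.3, 0], "yaw": 0.04}
    - {"delta_pos": [2.9, -5.3, 0], "yaw": 0.04}
    - {"delta_pos": [2.9, -5.3, 0], "yaw": 0.04}
    - {"delta_pos": [2.9, -5.3, 0], "yaw": 0.04}
    - {"delta_pos": [2.9, -5.3, 0], "yaw": 0.04}
    - {"delta_pos": [2.9, -5.3, 0], "yaw": 0.04}
    - {"delta_pos": [2.9, -5.3, 0], "yaw": 0.04}
  grip: -1

```text
t: 1.4
tcp_pos: [0.4607, 0.0593, 0.2297]
tool_rot: [-0.077, 0.997, 0.001, 0.002]
force: [1.0, -0.4, 0.2]
finger_gap: 1.001
```

```bash
cat >> h.py <<'E'
th=0.1126;t0=np.array([0.5921,0.0766]);Rc=np.array([[np.cos(th),-np.sin(th)],[np.sin(th),np.cos(th)]])
def C(w): return np.round(Rc.T@(np.array(w)[:2]-t0)*1000,1)
def W(p): return Rc@(np.array(p)/1000)+t0
def st(goal=None):
    from scipy.spatial.transform import Rotation as R
    s=manip.sense();M=R.from_quat(s["tool_rot"]).as_matrix()
    ya=np.arctan2(M[1,1],M[0,1])-np.pi/2-th
    print("t",round(s["t"],2),"tcp corral",C(s["tcp_pos"]),"z",round(s["tcp_pos"][2]*1000,1),"yaw err",round(ya,4),"F corral",np.round(Rc.T@s["force"][:2],1),round(s["force"][2],1),"gap",round(s["finger_gap"],2))
    if goal: print("delta cm",np.round((W(goal)-s["tcp_pos"][:2])*100,2))
    return s
E
python3 -c "
from h import *
st((-125,-45))"
```

```text
t 1.4 tcp corral [-132.5   -2.4] z 229.7 yaw err 0.0415 F corral [ 0.9 -0.5] 0.2 gap 1.0
delta cm [ 1.22 -4.15]
```

send_rows:
  commands:
    - {"delta_pos": [0.6, -2.1, -4], "yaw": -0.02}
    - {"delta_pos": [0.6, -2.1, -5], "yaw": -0.02}
    - {"delta_pos": [0, 0, -5], "yaw": 0}
    - {"delta_pos": [0, 0, 0], "yaw": 0}

```text
t: 1.9
tcp_pos: [0.4785, 0.01, 0.0872]
tool_rot: [-0.052, 0.999, -0.0, 0.006]
force: [-0.5, 0.3, -0.3]
finger_gap: 1.001
```

```bash
python3 - <<'E'
from h import *
s=st((-125,-45))
a=manip.snapshot("top");b=manip.snapshot("side")
o=np.hstack([cv2.resize(a[90:310,150:330],None,fx=2.2,fy=2.2),cv2.resize(b[150:300,160:360],(400,484))[:484]])
cv2.imwrite("pics/p1.png",np.clip(o*1.4,0,255).astype(np.uint8))
E
```

```text
t 1.9 tcp corral [-120.3  -53.4] z 87.2 yaw err -0.0084 F corral [-0.4  0.3] -0.3 gap 1.0
delta cm [-0.56  0.78]
```

View pics/p1.png

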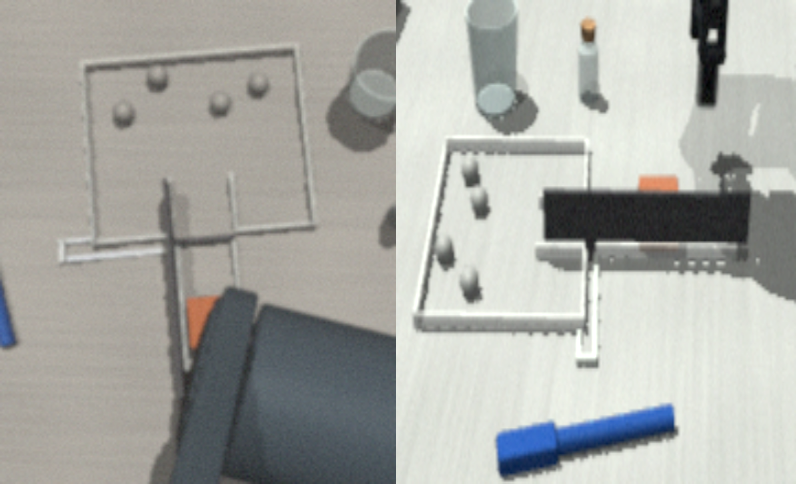

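The side crop shows one fingertip at about (707,105). The arm hides most of the top view. I'll check the tip height from that pixel.

```bash
python3 - <<'E'
from h import *
for y in (-3,4,-103):
  for z in (.087,.1,.11): print(y,z,proj("side",np.r_[W((-120,y)),z]))
E
```

```text
-3 0.087 [314.25555965 189.24021237]
-3 0.1 [314.72165594 184.11247163]
-3 0.11 [315.08523119 180.11261218]
4 0.087 [314.56285938 191.01331427]
4 0.1 [315.03447556 185.865813  ]
4 0.11 [315.40239045 181.85016976]
-103 0.087 [310.26510189 166.21549934]
-103 0.1 [310.66245586 161.36081911]
-103 0.11 [310.972039   157.57848074]
```

send_rows:
  commands:
    - {"delta_pos": [0, 0, -3.5], "yaw": 0.008}
    - {"delta_pos": [0, 0, -2.5], "yaw": 0}
    - {"delta_pos": [0, 0, -1.2], "yaw": 0}
    - {"delta_pos": [0, 0, 0], "yaw": 0}

```text
t: 2.5
tcp_pos: [0.49, 0.01, 0.0269]
tool_rot: [-0.059, 0.998, -0.005, 0.022]
force: [0.5, 0.4, 0.5]
finger_gap: 1.0
```

```bash
python3 - <<'E'
from h import *
s=st((-122,-35))
b=manip.snapshot("side");w=manip.snapshot("wrist")
o=np.hstack([w[:, :],cv2.resize(b[150:300,230:340],(282,384))])
cv2.imwrite("pics/p2.png",np.clip(o*1.4,0,255).astype(np.uint8))
E
```

```text
t 2.5 tcp corral [-109.   -54.7] z 26.9 yaw err 0.0044 F corral [0.5 0.3] 0.5 gap 1.0
delta cm [-1.52  1.81]
```

View pics/p2.png

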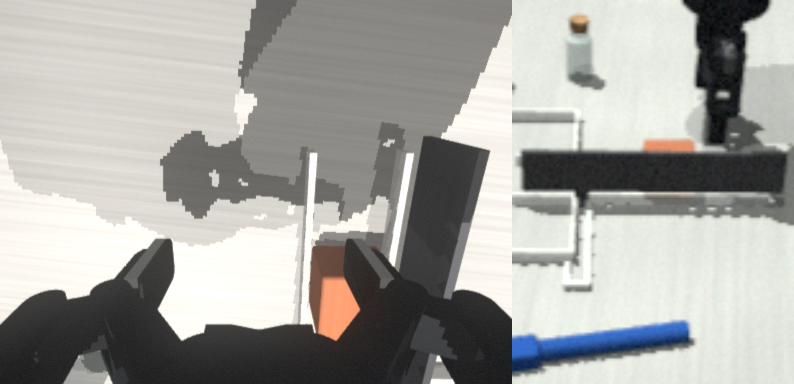

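```bash
python3 -c "
from h import *
s=st((-122,-45));print(np.round(s['q'],3),np.round(s['qd'],3),np.round(s['tau'],1),s['tool_rot'])"
```

```text
t 2.6 tcp corral [-108.7  -54.9] z 27.3 yaw err 0.0043 F corral [-0.1  0.2] 0.9 gap 1.0
delta cm [-1.44  0.83]
[-0.21   0.703  1.948  0.006  0.446 -1.904] [-0.002  0.002  0.005 -0.001 -0.003  0.   ] [  0.  -38.4  -4.8   0.   -0.1   0. ] [-0.05851406  0.99802893 -0.00465662  0.02219644]
```

The wrist view shows finger A behind the weight, inside the chute and left of the plate. The tool has tilted about 2.5° with tip +x and drifted 11 mm in x, so I'll take smaller steps and move back first.

send_rows:
  commands:
    - {"delta_pos": [-0.8, 0, 0], "yaw": 0}
    - {"delta_pos": [-0.8, 0, 0], "yaw": 0}
    - {"delta_pos": [0, 0, -0.6], "yaw": 0}
    - {"delta_pos": [0, 0, -0.6], "yaw": 0}
    - {"delta_pos": [0, 0, 0], "yaw": 0}

```text
t: 3.22
tcp_pos: [0.4737, 0.0097, 0.0164]
tool_rot: [-0.058, 0.998, -0.005, 0.024]
force: [-0.1, -0.6, -0.4]
finger_gap: 1.003
```

```bash
python3 -c "
from h import *
s=st((-122,-35));print(s['tool_rot'])
for z in (.02,.03,.04,.05): print(proj('side',np.r_[W((-109,3)),z]))"
```

```text
t 3.23 tcp corral [-125.2  -53.1] z 16.4 yaw err 0.0042 F corral [-0.2 -0.6] -0.4 gap 1.0
delta cm [0.11 1.84]
[-0.05849306  0.99799701 -0.00503496  0.0235622 ]
[307.24890348 215.96742776]
[307.55356748 212.32075069]
[307.86182123 208.63110609]
[308.17372855 204.89773005]
```

send_rows:
  commands:
    - {"delta_pos": [0, 0, -0.5], "yaw": 0}
    - {"delta_pos": [0, 0, -0.4], "yaw": 0}
    - {"delta_pos": [-0.1, 1.0, 0], "yaw": 0}
    - {"delta_pos": [-0.1, 1.0, 0], "yaw": 0}
    - {"delta_pos": [-0.1, 1.0, 0], "yaw": 0}
    - {"delta_pos": [-0.1, 1.0, 0], "yaw": 0}
    - {"delta_pos": [0, 0, 0], "yaw": 0}

```text
t: 4.1
tcp_pos: [0.4699, 0.0528, 0.0068]
tool_rot: [-0.059, 0.998, -0.005, 0.024]
force: [0.3, -1.1, 0.8]
finger_gap: 0.996
```

```bash
python3 - <<'E'
from h import *
s=st((-122,50));print(s['tool_rot'])
b=manip.snapshot("side");a=manip.snapshot("top")
o=np.hstack([cv2.resize(b[160:280,160:350],None,fx=2.5,fy=2.5),cv2.resize(a[190:310,170:300],None,fx=2.5,fy=2.5)])
cv2.imwrite("pics/p3.png",np.clip(o*1.4,0,255).astype(np.uint8))
E
```

```text
t 4.1 tcp corral [-124.1  -10. ] z 6.8 yaw err 0.0056 F corral [ 0.2 -1.1] 0.8 gap 1.0
delta cm [-0.47  5.98]
[-0.0592241   0.99794295 -0.00523703  0.02397825]
```

View pics/p3.png

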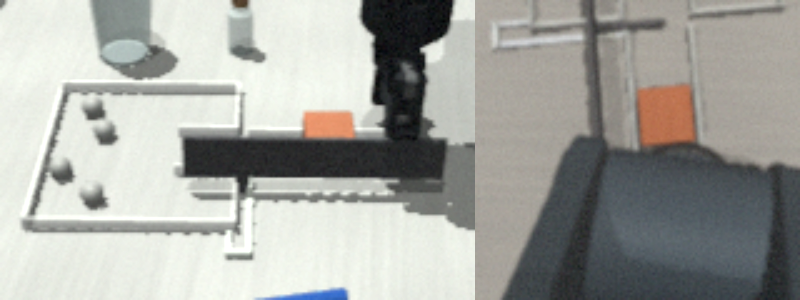

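The gate is sliding open as planned, with the plate about 20 mm out, and the weight hasn't moved. I'll continue the sweep.

send_rows:
  commands:
    - {"delta_pos": [-0.1, 1.0, 0], "yaw": 0}
    - {"delta_pos": [-0.1, 1.0, 0], "yaw": 0}
    - {"delta_pos": [-0.1, 1.0, 0], "yaw": 0}
    - {"delta_pos": [-0.1, 1.0, 0], "yaw": 0}
    - {"delta_pos": [-0.1, 1.0, 0], "yaw": 0}
    - {"delta_pos": [0, 0.5, 0], "yaw": 0}
    - {"delta_pos": [0, 0, 0], "yaw": 0}

```text
t: 5.08
tcp_pos: [0.4632, 0.1106, 0.0067]
tool_rot: [-0.059, 0.998, -0.005, 0.023]
force: [-0.6, -3.0, 2.5]
finger_gap: 0.995
```

```bash
python3 - <<'E'
from h import *
s=st((-122,48));print(s['tool_rot'])
b=manip.snapshot("side");a=manip.snapshot("top");w=manip.snapshot("wrist")
r=lambda i:cv2.resize(i,(390,300))
o=np.hstack([r(b[160:280,160:350]),r(a[190:310,150:300])]); o=np.vstack([o,np.hstack([r(w),0*r(w)])])
cv2.imwrite("pics/p4.png",np.clip(o*1.3,0,255).astype(np.uint8))
E
```

```text
t 5.08 tcp corral [-124.2   48.3] z 6.7 yaw err 0.0054 F corral [-0.9 -2.9] 2.5 gap 1.0
delta cm [ 0.22 -0.  ]
[-0.05908296  0.99798331 -0.00534212  0.02258282]
```

View pics/p4.png

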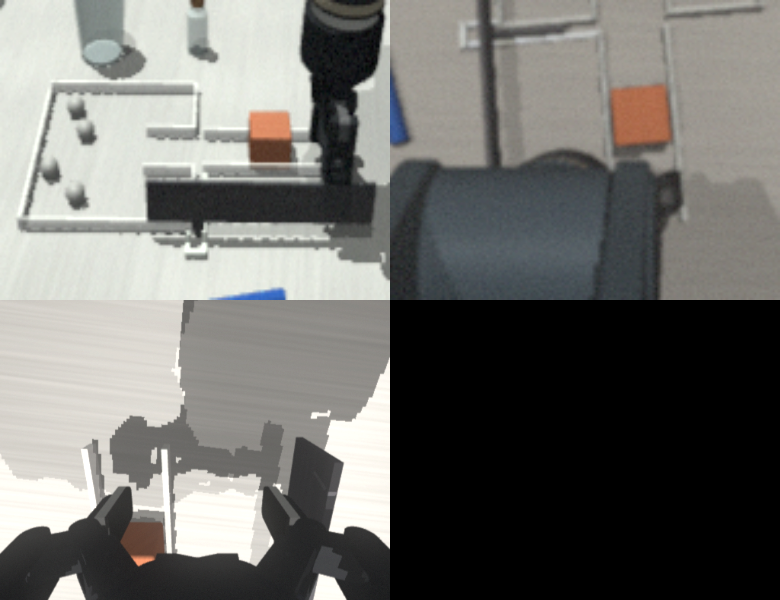

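The gate is about 77 mm open and finger B is centred behind the weight, so I'll push +x.

send_rows:
  commands:
    - {"delta_pos": [0.9, 0.1, 0], "yaw": 0}
    - {"delta_pos": [0.9, 0.1, 0], "yaw": 0}
    - {"delta_pos": [0.9, 0.1, 0], "yaw": 0}
    - {"delta_pos": [0.9, 0.1, 0], "yaw": 0}
    - {"delta_pos": [0.9, 0.1, 0], "yaw": 0}
    - {"delta_pos": [0, 0, 0], "yaw": 0}

```text
t: 5.98
tcp_pos: [0.5021, 0.1142, 0.0065]
tool_rot: [-0.057, 0.998, -0.005, 0.012]
force: [0.0, -2.2, 2.4]
finger_gap: 1.0
```

```bash
cat >> h.py <<'E'
def wt():
    a=manip.snapshot("top");m=copper(a);m[:100]=0;m[:,:200]=0;m[:,300:]=0
    cs,_=cv2.findContours(m,0,1);c=max(cs,key=cv2.contourArea);r=cv2.minAreaRect(c)
    print("weight",C(ray("top",r[0],.036)),np.round(r[1],1),"angle",round(r[2],1),"(84.8 at start)");return a
E
python3 - <<'E'
from h import *
s=st((9,48));print(s['tool_rot']);wt()
E
```

```text
t 5.97 tcp corral [-85.2  47.5] z 6.5 yaw err 0.0022 F corral [-0.2 -2.2] 2.4 gap 1.0
delta cm [9.36 1.11]
[-0.05742972  0.99826309 -0.00503354  0.01213665]
weight [-53.9 -12.5] [20.6  8.1] angle 85.6 (84.8 at start)
```

send_rows:
  commands:
    - {"delta_pos": [0.9, 0.11, 0], "yaw": 0}
    - {"delta_pos": [0.9, 0.11, 0], "yaw": 0}
    - {"delta_pos": [0.9, 0.11, 0], "yaw": 0}
    - {"delta_pos": [0.9, 0.11, 0], "yaw": 0}
    - {"delta_pos": [0.9, 0.11, 0], "yaw": 0}
    - {"delta_pos": [0.9, 0.11, 0], "yaw": 0}
    - {"delta_pos": [0, 0, 0], "yaw": 0}

```text
t: 6.9
tcp_pos: [0.5409, 0.12, 0.0059]
tool_rot: [-0.057, 0.998, -0.005, -0.007]
force: [0.0, -2.3, 3.6]
finger_gap: 1.004
```

```bash
python3 - <<'E'
from h import *
s=st((9,48));print(s['tool_rot'])
b=manip.snapshot("side");a=manip.snapshot("top");w=manip.snapshot("wrist")
r=lambda i:cv2.resize(i,(390,300))
o=np.hstack([r(b[160:280,160:350]),r(a[150:270,150:300])]); o=np.vstack([o,np.hstack([r(w),0*r(w)])])
cv2.imwrite("pics/p5.png",np.clip(o*1.3,0,255).astype(np.uint8))
E
```

```text
t 6.9 tcp corral [-46.   48.9] z 5.9 yaw err 0.0008 F corral [-0.2 -2.3] 3.6 gap 1.0
delta cm [5.47 0.53]
[-0.05663875  0.99835772 -0.00484813 -0.00709974]
```

View pics/p5.png

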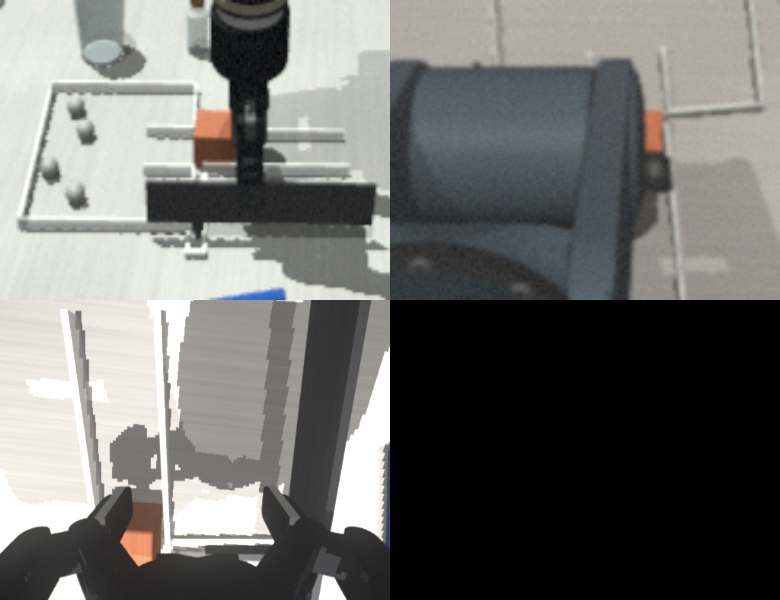

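The weight's nose is about to enter the open doorway, straight in the chute. The small tool tilt is tolerable, so I'll continue.

send_rows:
  commands:
    - {"delta_pos": [0.9, 0.1, 0.02], "yaw": 0}
    - {"delta_pos": [0.9, 0.1, 0.02], "yaw": 0}
    - {"delta_pos": [0.9, 0.1, 0.02], "yaw": 0}
    - {"delta_pos": [0.9, 0.1, 0.02], "yaw": 0}
    - {"delta_pos": [0.9, 0.1, 0.02], "yaw": 0}
    - {"delta_pos": [0.9, 0.1, 0.02], "yaw": 0}
    - {"delta_pos": [0, 0, 0], "yaw": 0}

```text
t: 7.92
tcp_pos: [0.576, 0.1251, 0.0062]
tool_rot: [-0.057, 0.998, -0.005, -0.03]
force: [0.9, -2.3, 2.9]
finger_gap: 1.003
```

```bash
python3 -c "
from h import *
s=st((10,48));print(s['tool_rot'])"
```

```text
t 7.92 tcp corral [-10.5  50. ] z 6.2 yaw err 0.0017 F corral [ 0.7 -2.4] 2.9 gap 1.0
delta cm [2.06 0.04]
[-0.05699194  0.99792326 -0.00513767 -0.0295752 ]
```

send_rows:
  commands:
    - {"delta_pos": [0.9, 0.09, 0.02], "yaw": 0}
    - {"delta_pos": [0.9, 0.09, 0.02], "yaw": 0}
    - {"delta_pos": [0.9, 0.09, 0.02], "yaw": 0}
    - {"delta_pos": [0.9, 0.09, 0.02], "yaw": 0}
    - {"delta_pos": [0, 0, 0], "yaw": 0}

```text
t: 8.55
tcp_pos: [0.601, 0.1281, 0.0066]
tool_rot: [-0.057, 0.997, -0.005, -0.044]
force: [1.1, -3.0, 3.3]
finger_gap: 0.998
```

```bash
python3 - <<'E'
from h import *
s=st((10,48));print(s['tool_rot'])
b=manip.snapshot("side");a=manip.snapshot("top")
r=lambda i:cv2.resize(i,(390,300))
o=np.hstack([r(b[160:280,160:350]),r(a[110:230,170:320])])
cv2.imwrite("pics/p6.png",np.clip(o*1.3,0,255).astype(np.uint8))
for x in (20,64): print([np.round((proj('side',np.r_[W((x,-21)),.036])-[160,160])*[390/190,2.5]).tolist()])
E
```

```text
t 8.55 tcp corral [14.6 50.2] z 6.6 yaw err 0.0025 F corral [ 0.8 -3.1] 3.3 gap 1.0
delta cm [-0.43 -0.27]
[-0.05731668  0.99738531 -0.00544009 -0.04367773]
[[184.0, 108.0]]
[[144.0, 107.0]]
```

View pics/p6.png

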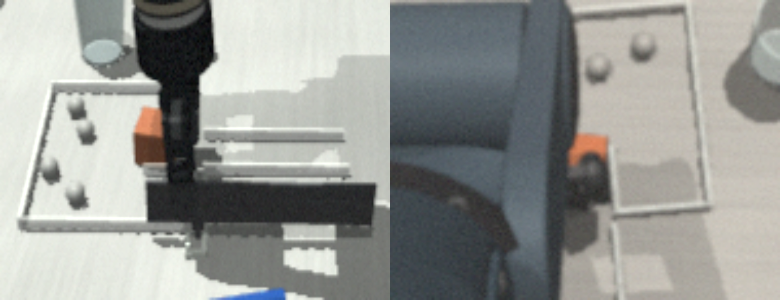

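The side view puts the weight's front at about x = 70 and its rear at about 26, clear of the gate. I'll back off in -x before letting the gate follow the finger.

send_rows:
  commands:
    - {"delta_pos": [-0.9, -0.1, 0.05], "yaw": 0}
    - {"delta_pos": [-0.9, -0.1, 0.05], "yaw": 0}
    - {"delta_pos": [-0.9, -0.1, 0.05], "yaw": 0}
    - {"delta_pos": [-0.9, -0.1, 0], "yaw": 0}
    - {"delta_pos": [-0.9, -0.1, 0], "yaw": 0}
    - {"delta_pos": [0, 0, 0], "yaw": 0}

```text
t: 9.4
tcp_pos: [0.555, 0.1225, 0.0081]
tool_rot: [-0.057, 0.998, -0.006, -0.041]
force: [-0.7, -3.0, 1.1]
finger_gap: 1.002
```

```bash
python3 - <<'E'
from h import *
s=st((-30,48))
b=manip.snapshot("side");a=manip.snapshot("top")
r=lambda i:cv2.resize(i,(390,300))
o=np.hstack([r(b[160:280,160:350]),r(a[110:230,170:320])])
cv2.imwrite("pics/p7.png",np.clip(o*1.3,0,255).astype(np.uint8))
E
```

```text
t 9.4 tcp corral [-31.7  49.8] z 8.1 yaw err 0.0018 F corral [-1.  -2.9] 1.1 gap 1.0
delta cm [ 0.19 -0.16]
```

View pics/p7.png

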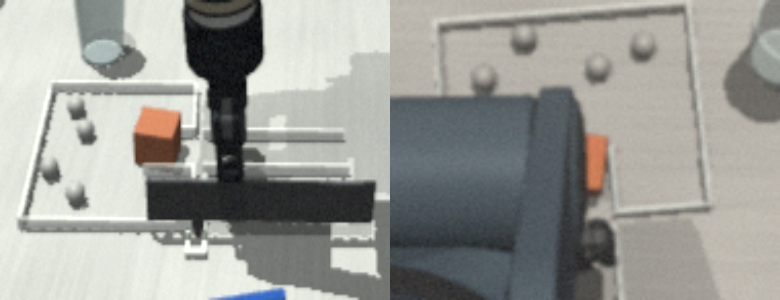

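The weight is free of the finger, inside and standing. Now I'll move -y so the gate follows the finger shut.

send_rows:
  commands:
    - {"delta_pos": [0.1, -1.1, 0], "yaw": 0}
    - {"delta_pos": [0.1, -1.1, 0], "yaw": 0}
    - {"delta_pos": [0.1, -1.1, 0], "yaw": 0}
    - {"delta_pos": [0.1, -1.1, 0], "yaw": 0}
    - {"delta_pos": [0.1, -1.1, 0], "yaw": 0}
    - {"delta_pos": [0.1, -1.1, 0], "yaw": 0}
    - {"delta_pos": [0.1, -1.1, 0], "yaw": 0}
    - {"delta_pos": [0.1, -1.1, 0], "yaw": 0}
    - {"delta_pos": [0, 0, 0], "yaw": 0}

```text
t: 10.62
tcp_pos: [0.5646, 0.0285, 0.0076]
tool_rot: [-0.056, 0.998, -0.005, -0.04]
force: [-0.4, 1.0, 0.1]
finger_gap: 0.999
```

```bash
python3 -c "
from h import *
s=st((-32,-42))"
```

```text
t 10.62 tcp corral [-32.8 -44.7] z 7.6 yaw err 0.0 F corral [-0.3  1. ] 0.1 gap 1.0
delta cm [0.04 0.28]
```

send_rows:
  commands:
    - {"delta_pos": [0, 0, 1.0], "yaw": 0}
    - {"delta_pos": [0, 0, 2.0], "yaw": 0}
    - {"delta_pos": [0, 0, 3.0], "yaw": 0}
    - {"delta_pos": [0, 0, 4.0], "yaw": 0}
    - {"delta_pos": [0, 0, 4.0], "yaw": 0}
    - {"delta_pos": [0, 0, 4.0], "yaw": 0}
    - {"delta_pos": [0, 0, 0], "yaw": 0}

```text
t: 11.5
tcp_pos: [0.562, 0.0322, 0.1962]
tool_rot: [-0.058, 0.997, -0.004, -0.041]
force: [1.1, -0.0, 0.3]
finger_gap: 1.0
```

send_rows:
  commands:
    - {"delta_pos": [-2, 5, 0], "yaw": 0}
    - {"delta_pos": [-2, 5, 0], "yaw": 0}
    - {"delta_pos": [-2, 5, 0], "yaw": 0}
    - {"delta_pos": [-2, 5, 0], "yaw": 0}
    - {"delta_pos": [-2, 5, 0], "yaw": 0}
    - {"delta_pos": [-2, 5, 0], "yaw": 0}
    - {"delta_pos": [-2, 5, 0], "yaw": 0}
    - {"delta_pos": [0, 0, 0], "yaw": 0}

```text
t: 12.5
tcp_pos: [0.4105, 0.3922, 0.1922]
tool_rot: [-0.059, 0.997, -0.006, -0.045]
force: [-0.0, -0.7, 0.2]
finger_gap: 1.003
```

```bash
python3 - <<'E'
from h import *
s=st();a=wt();b=manip.snapshot("side")
r=lambda i:cv2.resize(i,None,fx=2.6,fy=2.6)
o=np.hstack([r(b[150:310,160:310]),r(a[100:260,165:315])])
cv2.imwrite("pics/p8.png",np.clip(o*1.3,0,255).astype(np.uint8))
E
```

```text
t 12.5 tcp corral [-144.9  334. ] z 192.2 yaw err 0.006 F corral [-0.1 -0.7] 0.2 gap 1.0
weight [46.9 -1.2] [21.  21.7] angle 5.7 (84.8 at start)
```

View pics/p8.png

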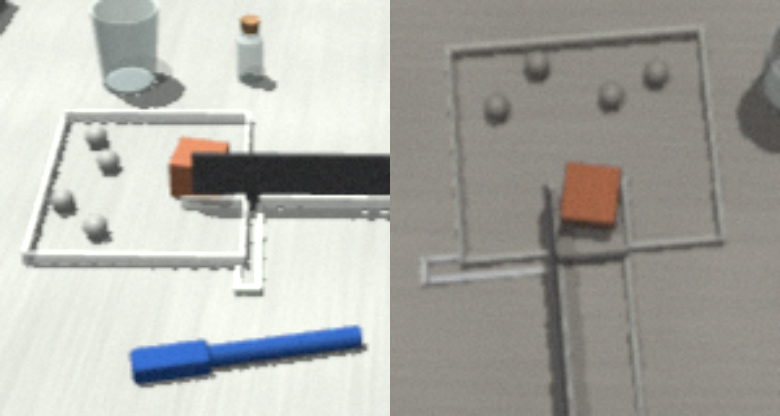

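The weight stands at corral (47, -1) mm, inside the guides and turned about 11°. The push plate's end is at (225.8,171.9), the same pixel as when shut at the start, and the four balls are inside.

```bash
python3 -c "
from station import manip
print(manip.sign_off())"
```

```text
the job is handed in; nothing more can be done
None
```

The copper weight is standing upright inside the corral, the gate has closed behind it, and I handed the job in at about 12.5 s.

**What I did:** With the jaws fully open, one finger pushed the gate about 78 mm open. The other finger pushed the weight along the chute and through the doorway. I then backed off about 45 mm, let the gate follow the finger shut, lifted clear and moved the arm away.

**Last checks:**
- **Weight:** its centre is at about (47, -1) mm in the corral frame. Its rear edge is at least 20 mm past the gate plane.
- **Gate:** the push plate is back within a pixel of where it was when shut at the start, so the gate looks fully closed.
- **Other objects:** all four balls are in the corral. The wand, vial and beaker look undisturbed.
- **Forces:** every reading I took stayed at about 5 N or less.

**Not perfect:** the weight ended up turned about 11°. The tool also drifted by up to about 5° of tilt during the pushes, which did no visible harm.

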